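# Take one exposure with the green lamp shutter

## Robot

A 7-joint arm with a two-finger parallel gripper is mounted at the origin on the work surface. World frame = base frame: x ahead of the robot, y to its left, z up, the work surface at z = 0. Lengths are in m, angles in rad, forces in N, time in s.
With the tool pointing down it reaches from about 0.35 to 0.9 m from the base axis. Payload 8.1 kg.
Tool frame: the origin (TCP) lies midway between the tips of the shut fingers; the grasp point (between the pads) lies 19 mm behind it; z points along the fingers, y is the line along which they close (so a half turn about z gives the same grasp; the last joint's range is limited). The gripper opens to 92 mm and grips with 3 to 60 N. Pads are 19 mm wide; open, the fingers measure 130 mm over their backs; the gripper's body (75 mm by 190 mm) begins 47 mm behind the grasp point.
Start: joints at [-1.231, 0.434, 0.025, 1.573, -0.012, 1.134, -0.075], TCP at [0.268, 0.565, 0.197] pointing down, gripper open.
Joint ranges: [-2.62, 2.62], [-0.44, 2.09], [-1.27, 1.32], [0.08, 2.57], [-1.32, 4.46], [0.12, 2], [-2.74, 2.74]. Speed limits (rad/s): [2.22, 2.22, 3.01, 3.01, 3.14, 3.14, 3.14].

## Interface

Orientations are given as a rotation vector (axis times angle).
In Python, from cell import arm gives the robot as it stands.
- The arm moves only by the tool move_arm, never from a script. Its argument "motion" is a list of rows, each an object of numbers: "tx", "ty", "tz": the shift along the tool's x, y, z normalised to -1 to 1, where 1 is 1000 mm; "twist": the turn about the tool's z normalised to -1 to 1, where 1 is pi/2 rad. In form: [{"tx": .., "ty": .., "tz": .., "twist": ..}, ...]. A call has 1 to 12 rows; each row shifts and turns the commanded pose from where the row before left it, along the tool's axes as they then stand; what a row does not reach is not made up. A row lasts 1/10 s, in which the tool goes at most 50 mm and 8.59 degrees, less where a joint would pass 70% of its speed; a pose out of reach is approached as far as the arm can. A call with a number of a shift or a turn outside -1 to 1 is refused whole. A call with a gripper value outside its range is refused whole. "gripper" is the gripper's target within -1 to 1 (shut at 1, half-way at 0, fully open at -1), set as the call begins (left out, the last holds). The fingers move at their own pace and stop on an object; "squeeze" is the grip in N (left out, the last holds). Time passes only in rows, so rows that do not move let the fingers close. It gives the time, the measured TCP pose, the force, the opening and the grip force at its end, in the units of the state.
- arm.observe(): the state, without advancing time (a new reading comes with each control period).
- arm.get_image(name): name is "scene" or "top" or "wrist"; returns the picture (384x512x3 uint8, red, green, blue); there is no depth.
- arm.calibration(name): a dict with "K" (3x3 intrinsics, pixels), "T" (4x4, takes a point from camera to world coordinates). Camera axes: x right, y down, z forward; pixel columns grow to the right and rows downward; lengths in m; the calibration is good to about 2 mm. The wrist camera is an equidistant fisheye: a pixel r from the principal point sees the ray r / f radians off the axis. A picture is of the moment at which its call begins: read the wrist's pose just before it. calibration takes no time and is no camera call; for the wrist camera it gives the pose at the moment of the call.
- arm.sign_off(): hands the job in; it is judged then, once.
Trained networks look in the newest picture that a camera, given by its name, has taken for a name from the list of things; names that differ only in an ending like _2 or _b are one class to them, and where a whole thing is asked for, a point or a joint stands for the part that bears it (a point fixed in the world has none). Each returns a list of dicts, best first, with "conf" (0 to 1); they miss things now and then, are a little off and sometimes report something else, mostly with a low value. They report only what shows in the picture. A call takes as long as a camera call.
- arm.look_for(camera, query): "point" ([column, row] as shares, 0 to 1, of the picture: columns of its width, rows of its height, amid what is visible of it).
- arm.regions_of(camera, query): "region" (384x512 bool, what is visible of it) and "point" ([column, row] as shares, 0 to 1, of the picture: columns of its width, rows of its height, amid what is visible of it).
- arm.place_of(camera, query): "point" ([column, row] as shares, 0 to 1, of the picture: columns of its width, rows of its height: a listed point, or the origin of a listed thing).
The state is a dict: "clock": time; "joints": joint angles; "dq": joint speeds; "joint_efforts": joint torques, N m; "position": TCP position; "ee_rot": TCP orientation; "force": force on the tool from outside, world axes, zero at the start; "ft_torque": the same for the moment, N m; "width": opening from 0.0 (shut) to 1.0 (fully open); "gripper_force": force on a finger pad.
Only numpy, scipy, OpenCV 4.12 (cv2) and the standard library are available. Lean on these libraries where they do the work, as an engineer would, in place of code of your own. Each camera call takes 0.05 s, during which the arm holds its last target. There are 200 camera calls.

## Task

Take one exposure with the microscope's lamp bank: pull the green shutter knob straight up to its out detent, leave it out for at least two seconds, then push it fully home again and let go. Leave the blue and orange knobs in.

Things in the scene. Friction and masses are not known exactly. Their poses are not given: they have to be found in the camera images.
- green_cap (a point): Centre of the green cap, an upright cylinder, diameter 30 mm, height 26 mm; moves with the knob. Pushed in, it sits on a fixed collar (diameter 20, height 14 mm) and this point is 27 mm above the grey unit's flat top, 122 mm above the table. z up, y along the row of three units (100 mm apart, 100 mm in x, 84 mm in y, in any colour order, on a fixed plinth); no neighbours along x.
- green_knob (a joint): Pull height of the green knob in m, straight up: 0 = fully in (start), 0.024 = fully out at the end stop, showing bare steel shaft, 10 mm thick. An over-centre detent resists with about 8 N at either end, fading to nothing half-way; beyond that the knob snaps to the other end and stays there by itself, also when let go.
- blue_knob (a joint): Pull height of the blue-capped bystander knob, same build as the green one: 0 = fully in, 0.024 = fully out. It starts in and must stay in.
- orange_knob (a joint): Pull height of the orange-capped bystander knob, same build as the green one: 0 = fully in, 0.024 = fully out. It starts in and must stay in.

How it is judged:
By the outcome, as a careful person would: the job done as asked, in the order asked, and still so for the second after the job is handed in, with the robot touching nothing.
It also fails if it takes over 32 s, if anything falls off the work surface, if the arm or the gripper's body presses on something with over 40 N, if the wrist force passes 120 N, or if a joint passes its speed limit or range.

## Working session

There is one attempt and no reset: what is moved stays moved. The work goes in short steps, Python scripts to look and compute and a tool call to move; the robot and the scene stay as the last step left them, time stands still between calls to the robot, and variables do not carry over. Pictures are saved under pics/ and viewed, at most 10 in all, crops included, and the job is handed in when it is done.

Besides the shell and the picture viewer there is one more tool, called after "Emit:" as name([rows], argument=value, ...), one row to a line, values as JSON. move_arm: Moves the arm, as the interface text tells. Scaled input: -1 to 1 covers 1000 mm each way for a shift and pi/2 rad each way for a turn. Its arguments: {"type":"object","properties":{"motion":{"type":"array","items":{"type":"object","properties":{"tx":{"type":"number"},"ty":{"type":"number"},"tz":{"type":"number"},"twist":{"type":"number"}}}},"gripper":{"type":"number"},"squeeze":{"type":"number"}},"required":["motion"]}

```bash
mkdir -p pics; cat > h.py <<'E'
import numpy as np, cv2
from scipy.spatial.transform import Rotation as R
from cell import arm
def ray(cam,p):
    c=arm.calibration(cam);K=np.array(c["K"]);T=np.array(c["T"])
    x=(p[0]*512-K[0,2])/K[0,0];y=(p[1]*384-K[1,2])/K[1,1]
    if cam=="wrist":
        r=np.hypot(x,y);d=np.array([x/r*np.sin(r),y/r*np.sin(r),np.cos(r)])
    else: d=np.array([x,y,1.])
    d=T[:3,:3]@d
    return T[:3,3],d/np.linalg.norm(d)
def at_z(cam,p,z):
    o,d=ray(cam,p);return o+d*(z-o[2])/d[2]
def tri(rs):
    A=0;b=0
    for o,d in rs:
        M=np.eye(3)-np.outer(d,d);A=A+M;b=b+M@o
    return np.linalg.solve(A,b)
E
python3 - <<'E'
from h import *
s=arm.observe();print(s)
ims=[]
for c in("scene","top"):
    im=arm.get_image(c);ims.append(im)
    for n in("green_cap","blue_knob","orange_knob"):
        for r in arm.place_of(c,n)[:2] if n=="green_cap" else arm.look_for(c,n)[:2]:
            print(c,n,r["conf"],np.array(r["point"])*[512,384],at_z(c,r["point"],.122))
cv2.imwrite("pics/a.png",cv2.resize(np.vstack(ims)[:,:,::-1],(400,600)))
cv2.imwrite("pics/b.png",cv2.resize(ims[0][:,:,::-1],(800,600)))
print(arm.observe()["clock"])
E
```

```text
{'clock': 0.0, 'joints': array([-1.2305993 ,  0.43522692,  0.02498816,  1.57408613, -0.01162397,
        1.13396576, -0.07508169]), 'dq': array([-0.0007018 ,  0.00164511,  0.00153955, -0.00130297,  0.00033485,
       -0.0018049 ,  0.00011311]), 'joint_efforts': array([-3.73421528e-06, -6.67860532e+01,  9.85428281e-01, -3.14449847e+01,
       -6.04073494e-02,  4.30271379e-02,  1.64931871e-04]), 'position': array([0.26761573, 0.56420807, 0.19604695]), 'ee_rot': array([-6.89943545e-01, -3.06467373e+00,  2.39645189e-03]), 'force': array([-0.71066372,  0.15341768,  0.35465951]), 'ft_torque': array([ 0.00190484, -0.00793823, -0.00553332]), 'gripper_force': 0.0, 'width': 1.0029370603917018}
scene green_cap 0.85 [165.7856 251.5968] [ 0.52535893 -0.08731113  0.122     ]
scene blue_knob 0.67 [263.1168 188.8128] [0.55606095 0.10942397 0.122     ]
scene orange_knob 0.52 [215.1936 221.184 ] [0.54223853 0.00544737 0.122     ]
top green_cap 0.71 [341.7088 234.8928] [ 0.52127024 -0.08738346  0.122     ]
top blue_knob 0.61 [241.1008 193.3056] [0.55686474 0.10888846 0.122     ]
top orange_knob 0.52 [293.888  212.6976] [0.54240137 0.0056854  0.122     ]
0.4
```

View pics/a.png

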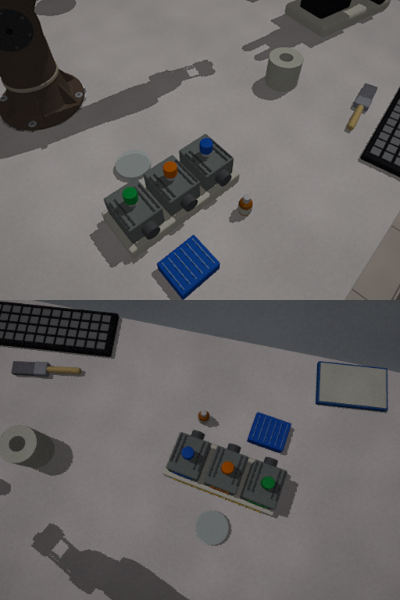

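```bash
python3 - <<'E'
from h import *
b=cv2.imread("pics/b.png")
cv2.imwrite("pics/c.png",cv2.resize(b[250:520,180:500],None,fx=2,fy=2,interpolation=cv2.INTER_CUBIC))
s=arm.observe();M=R.from_rotvec(s["ee_rot"]).as_matrix();print(M.round(3),s["position"])
yd=np.array([.0325,.1965,0]);yd/=np.linalg.norm(yd);xd=np.array([yd[1],-yd[0],0])
l=M.T@xd;print("angle of unit x in tool from tool y, deg",np.degrees(np.arctan2(-l[0],l[1])))
for n in("scene","top"):
    c=arm.calibration(n);print(np.array(c["T"])[:3,3])
ps=[]
t=tri([ray("scene",[165.8/512,251.6/384]),ray("top",[341.7/512,234.9/384])]);print(t)
print("tool-frame shift",M.T@(np.array([t[0],t[1],.25])-s["position"]))
E
```

```text
[[-0.904  0.429 -0.   ]
 [ 0.429  0.904 -0.   ]
 [-0.    -0.    -1.   ]] [0.26777953 0.56466723 0.19669759]
angle of unit x in tool from tool y, deg 74.0175823040121
[ 0.88501875 -0.27605943  0.73392588]
[0.43560739 0.04430309 0.80013232]
[ 0.52241132 -0.08709377  0.11823472]
tool-frame shift [-0.50936203 -0.47978242 -0.05319827]
```

View pics/c.png

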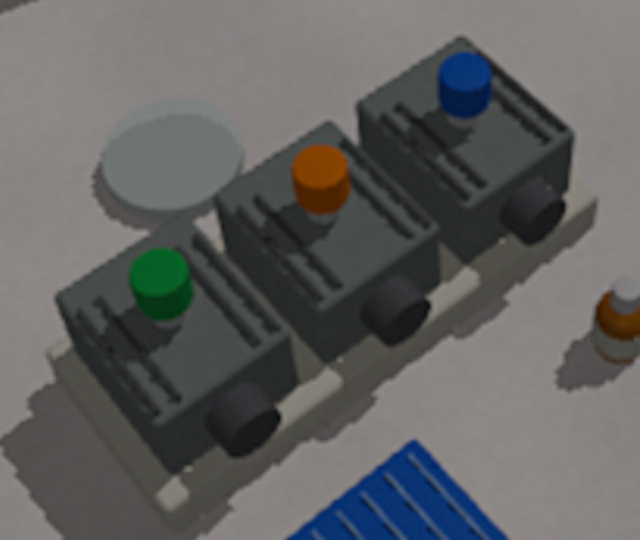

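Emit:
move_arm([
  {"tx":-0.034,"ty":-0.032,"tz":-0.01},
  {"tx":-0.034,"ty":-0.032,"tz":-0.01},
  {"tx":-0.034,"ty":-0.032,"tz":-0.01},
  {"tx":-0.034,"ty":-0.032,"tz":-0.01},
  {"tx":-0.034,"ty":-0.032,"tz":-0.01},
  {"tx":-0.034,"ty":-0.032},
  {"tx":-0.034,"ty":-0.032},
  {"tx":-0.034,"ty":-0.032},
  {"tx":-0.034,"ty":-0.032},
  {"tx":-0.034,"ty":-0.032},
  {"tx":-0.034,"ty":-0.032},
  {"tx":-0.034,"ty":-0.032},
], gripper=-1)

```text
invalid input
```

Emit:
move_arm([
  {"tx":-0.034,"ty":-0.032},
  {"tx":-0.034,"ty":-0.032},
  {"tx":-0.034,"ty":-0.032},
  {"twist":0.091},
  {"twist":0.091},
  {"twist":0.091},
  {"twist":0.091},
  {"twist":0.091},
  {"twist":0.091},
  {"twist":0.091},
  {"twist":0.091},
  {"twist":0.091},
])

```text
invalid input
```

```bash
cat > m.py <<'E'
from h import *
im=arm.get_image("wrist");s=arm.observe()
M=R.from_rotvec(s["ee_rot"]).as_matrix();print(s["clock"],s["position"],s["joints"].round(2));print(M.round(3))
yd=np.array([.0325,.1965,0]);yd/=np.linalg.norm(yd);xd=np.array([yd[1],-yd[0],0])
l=M.T@xd;a=np.degrees(np.arctan2(-l[0],l[1]));print("angle deg",a)
for n in("green_cap","blue_knob","orange_knob"):
    for r in (arm.place_of if n[0]=="g" else arm.look_for)("wrist",n)[:2]:
        p=at_z("wrist",r["point"],.122);print(n,r["conf"],np.array(r["point"])*[512,384],p, "tool",M.T@(p-s["position"]))
cv2.imwrite("pics/w%.1f.png"%s["clock"],im[:,:,::-1])
E
python3 m.py; ls pics
```

```text
0.45 [0.26782671 0.56469099 0.19677977] [-1.23  0.43  0.03  1.57 -0.01  1.13 -0.08]
[[-0.903  0.429 -0.   ]
 [ 0.429  0.903 -0.   ]
 [-0.    -0.    -1.   ]]
angle deg 74.013124564065
a.png
b.png
c.png
w0.5.png
```

Emit:
move_arm([
  {"tx":-0.034,"ty":-0.032,"tz":-0.01,"twist":0},
  {"tx":-0.034,"ty":-0.032,"tz":-0.01,"twist":0},
  {"tx":-0.034,"ty":-0.032,"tz":-0.01,"twist":0},
  {"tx":-0.034,"ty":-0.032,"tz":-0.01,"twist":0},
  {"tx":-0.034,"ty":-0.032,"tz":-0.01,"twist":0},
  {"tx":-0.034,"ty":-0.032,"tz":0,"twist":0},
  {"tx":-0.034,"ty":-0.032,"tz":0,"twist":0},
  {"tx":-0.034,"ty":-0.032,"tz":0,"twist":0},
  {"tx":-0.034,"ty":-0.032,"tz":0,"twist":0},
  {"tx":-0.034,"ty":-0.032,"tz":0,"twist":0},
  {"tx":-0.034,"ty":-0.032,"tz":0,"twist":0},
  {"tx":-0.034,"ty":-0.032,"tz":0,"twist":0},
], gripper=-1)

```text
clock: 1.8
position: [0.4723, 0.0411, 0.2472]
ee_rot: [0.689, 3.064, 0.001]
force: [1.9, 0.4, 0.4]
width: 1.0
gripper_force: 0.0
```

Emit:
move_arm([
  {"tx":-0.034,"ty":-0.032,"tz":0,"twist":0},
  {"tx":-0.034,"ty":-0.032,"tz":0,"twist":0},
  {"tx":-0.034,"ty":-0.032,"tz":0,"twist":0},
  {"tx":0,"ty":0,"tz":0,"twist":0.091},
  {"tx":0,"ty":0,"tz":0,"twist":0.091},
  {"tx":0,"ty":0,"tz":0,"twist":0.091},
  {"tx":0,"ty":0,"tz":0,"twist":0.091},
  {"tx":0,"ty":0,"tz":0,"twist":0.091},
  {"tx":0,"ty":0,"tz":0,"twist":0.091},
  {"tx":0,"ty":0,"tz":0,"twist":0.091},
  {"tx":0,"ty":0,"tz":0,"twist":0.091},
  {"tx":0,"ty":0,"tz":0,"twist":0.091},
])

```text
clock: 3.0
position: [0.5229, -0.0875, 0.2469]
ee_rot: [2.396, 2.032, 0.001]
force: [-0.3, -0.5, 0.0]
width: 1.001
gripper_force: 0.0
```

```bash
python3 m.py; ls pics
```

```text
3.05 [ 0.52299033 -0.08736377  0.2469005 ] [-0.48  0.27  0.7   1.77 -0.18  1.17  0.1 ]
[[ 0.172  0.985  0.   ]
 [ 0.985 -0.172  0.   ]
 [ 0.     0.    -1.   ]]
angle deg -0.5218118701265902
green_cap 0.98 [256.1024 178.4832] [ 0.52536346 -0.08896511  0.122     ] tool [-0.0012042   0.00258614  0.12490073]
blue_knob 0.48 [249.6      0.6912] [0.54864608 0.10428307 0.122     ] tool [ 0.19316696 -0.00774769  0.12495344]
orange_knob 0.75 [254.0032  81.9072] [0.5389012  0.01280113 0.122     ] tool [ 0.10137324 -0.00159791  0.12492882]
a.png
b.png
c.png
w0.5.png
w3.0.png
```

Emit:
move_arm([
  {"tx":-0.001,"ty":0.0015,"tz":0.03,"twist":0},
  {"tx":0,"ty":0,"tz":0.03,"twist":0},
  {"tx":0,"ty":0,"tz":0.03,"twist":0},
  {"tx":0,"ty":0,"tz":0.02,"twist":0},
  {"tx":0,"ty":0,"tz":0.015,"twist":0},
  {"tx":0,"ty":0,"tz":0.01,"twist":0},
  {"tx":0,"ty":0,"tz":0.007,"twist":0},
  {"tx":0,"ty":0,"tz":0,"twist":0},
  {"tx":0,"ty":0,"tz":0,"twist":0},
])

```text
clock: 4.1
position: [0.5246, -0.0889, 0.1053]
ee_rot: [2.389, 2.039, 0.001]
force: [-0.4, -0.3, 0.3]
width: 0.999
gripper_force: 0.0
```

```bash
python3 m.py; ls -t pics|head -1; cp $(ls -t pics/w*|head -1) pics/low.png
```

```text
4.15 [ 0.52474409 -0.08886815  0.10549166] [-0.39  0.43  0.62  1.95 -0.32  0.86  0.24]
[[ 0.157  0.988  0.001]
 [ 0.988 -0.157  0.   ]
 [ 0.     0.001 -1.   ]]
angle deg 0.3332537997619399
green_cap 0.61 [254.3104 221.9904] [ 0.52558962 -0.08766419  0.122     ] tool [ 0.00132544  0.00066382 -0.01650734]
orange_knob 0.98 [251.4944  54.912 ] [0.5395915  0.01082265 0.122     ] tool [ 0.10078847 -0.00101434 -0.01648887]
w4.2.png
```

View pics/low.png

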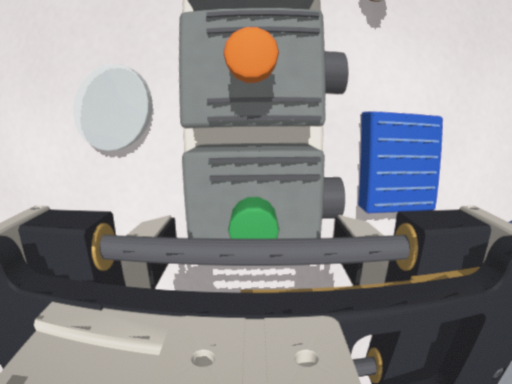

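The picture shows the green cap at about (254, 222), centred between the open fingers at columns 150 and 360. The orange cap at (251, 53) is clear of them. Next I close the fingers.

Emit:
move_arm([
  {"tx":0.001,"ty":0,"tz":0,"twist":0},
  {"tx":0,"ty":0,"tz":0,"twist":0},
  {"tx":0,"ty":0,"tz":0,"twist":0},
  {"tx":0,"ty":0,"tz":0,"twist":0},
  {"tx":0,"ty":0,"tz":0,"twist":0},
  {"tx":0,"ty":0,"tz":0,"twist":0},
  {"tx":0,"ty":0,"tz":0,"twist":0},
  {"tx":0,"ty":0,"tz":0,"twist":0},
  {"tx":0,"ty":0,"tz":0,"twist":0},
  {"tx":0,"ty":0,"tz":0,"twist":0},
], gripper=1, squeeze=40)

```text
clock: 5.3
position: [0.5235, -0.0876, 0.1052]
ee_rot: [-2.389, -2.037, 0.001]
force: [-6.3, 1.2, 12.9]
width: 0.183
gripper_force: 6.3
```

```bash
python3 - <<'E'
from h import *
a=arm.get_image("wrist");b=arm.get_image("scene");s=arm.observe();print(s["position"],s["force"],s["width"],s["gripper_force"],s["ft_torque"])
x=cv2.resize(b[160:320,100:300],(500,400),interpolation=cv2.INTER_CUBIC)
w=cv2.resize(a[150:310,180:330],(300,320));w=cv2.copyMakeBorder(w,0,80,0,0,0)
cv2.imwrite("pics/g.png",np.hstack([x,w])[:,:,::-1])
E
```

```text
[ 0.52362941 -0.08764376  0.10530052] [-4.39296822  0.87340384  8.79815099] 0.08828354297226566 4.7366848471574485 [ 0.11812928  1.11129059 -0.00290254]
```

View pics/g.png

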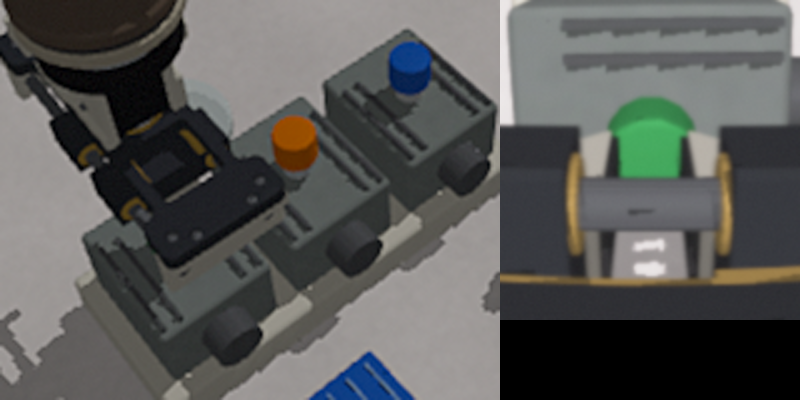

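```bash
python3 - <<'E'
from h import *
a=arm.get_image("wrist");s=arm.observe();print(s["clock"],s["position"],s["force"],s["width"],s["gripper_force"],s["ft_torque"])
for c in("wrist","scene","top"):
    if c!="wrist":arm.get_image(c)
    for r in arm.place_of(c,"green_cap"):
        print(c,r["conf"],r["point"],at_z(c,r["point"],.122),at_z(c,r["point"],.146))
s=arm.observe();print(s["clock"],s["position"],s["force"],s["width"],s["gripper_force"],s["ft_torque"])
cv2.imwrite("pics/g2.png",cv2.resize(a[130:384,130:380],(700,600),interpolation=cv2.INTER_CUBIC)[:,:,::-1])
E
```

```text
5.45 [ 0.52394265 -0.08769025  0.10533226] [-2.23082096  0.97649421  7.68681479] 0.05133765067289452 3.953100243816152 [ 0.07214066  0.77064201 -0.03938109]
wrist 0.95 [0.4992, 0.5799] [ 0.52573386 -0.08710566  0.122     ] [ 0.52702748 -0.07829931  0.146     ]
5.7 [ 0.52455915 -0.08781494  0.10533797] [-2.83322208  0.43966741  6.82755624] 0.007025972049057034 3.317042977589608 [-0.05669742  0.54173891 -0.00086057]
```

View pics/g2.png

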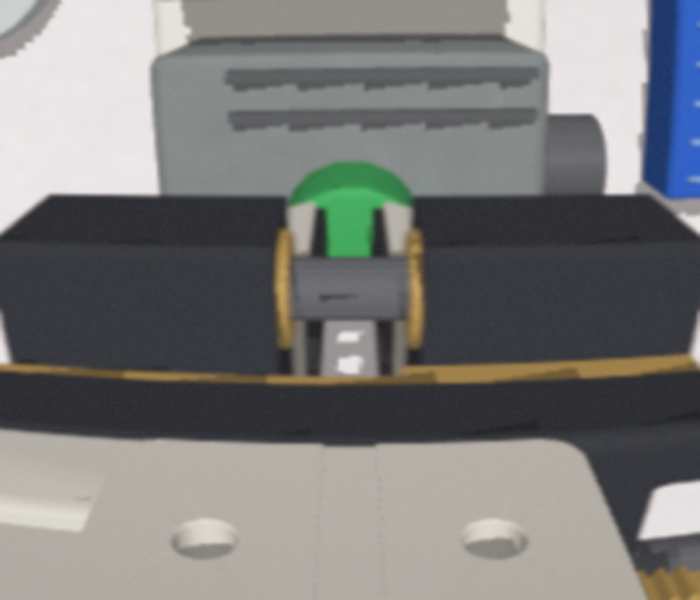

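```bash
python3 - <<'E'
from h import *
s=arm.observe();M=R.from_rotvec(s["ee_rot"]).as_matrix();P=s["position"]
c=arm.calibration("wrist");K=np.array(c["K"]);T=np.array(c["T"])
print("cam in tool",M.T@(T[:3,3]-P),"axes\n",(M.T@T[:3,:3]).round(2),K)
def pr(w):
    v=T[:3,:3].T@(w-T[:3,3]);r=np.hypot(v[0],v[1]);th=np.arctan2(r,v[2])
    u=np.array([K[0,0]*th*v[0]/r+K[0,2],K[1,1]*th*v[1]/r+K[1,2]]);return u.round(),((u-[130,130])*[2.8,2.362]).round()
for z in(0,-.019,-.04,-.06):
  for x in(-.0095,.0095):
    print(x,z,*pr(P+M@np.array([x,0,z])))
for z in(.109,.135,.15): 
  for y in(-.015,.015):print("cap",z,*pr(np.array([.5245,-.0875,z])+M@np.array([0,y,0])))
  print("cap front",*pr(np.array([.5245,-.0875,z])+M@np.array([.015,0,0])))
E
```

```text
cam in tool [ 0.06443598  0.00056234 -0.18772939] axes
 [[-0.   -0.97 -0.24]
 [ 1.   -0.    0.  ]
 [-0.   -0.24  0.97]] [[297.31863964   0.         254.35500898]
 [  0.         297.31863964 190.18302894]
 [  0.           0.           1.        ]]
-0.0095 0 [253. 228.] [345. 233.]
0.0095 0 [253. 202.] [345. 169.]
-0.0095 -0.019 [253. 240.] [345. 259.]
0.0095 -0.019 [253. 211.] [345. 190.]
-0.0095 -0.04 [253. 255.] [345. 295.]
0.0095 -0.04 [253. 223.] [345. 219.]
-0.0095 -0.06 [253. 273.] [345. 338.]
0.0095 -0.06 [253. 238.] [344. 254.]
cap 0.109 [230. 217.] [281. 204.]
cap 0.109 [276. 217.] [409. 204.]
cap front [253. 194.] [345. 152.]
cap 0.135 [227. 231.] [271. 240.]
cap 0.135 [279. 231.] [418. 240.]
cap front [253. 207.] [344. 181.]
cap 0.15 [224. 242.] [265. 265.]
cap 0.15 [282. 242.] [424. 265.]
cap front [253. 215.] [344. 201.]
```

Emit:
move_arm([
  {"tx":0,"ty":0,"tz":-0.02,"twist":0},
  {"tx":0,"ty":0,"tz":-0.02,"twist":0},
  {"tx":0,"ty":0,"tz":-0.02,"twist":0},
  {"tx":0,"ty":0,"tz":0,"twist":0},
])

```text
clock: 6.1
position: [0.526, -0.0882, 0.1671]
ee_rot: [2.389, 2.037, 0.005]
force: [1.0, -0.9, -0.4]
width: 0.002
gripper_force: 0.0
```

```bash
python3 - <<'E'
from h import *
a=arm.get_image("wrist");b=arm.get_image("scene");s=arm.observe();print(s["position"],s["force"],s["width"],s["gripper_force"],s["ft_torque"])
for r in arm.place_of("wrist","green_cap"):
    print(r["conf"],r["point"],at_z("wrist",r["point"],.122),at_z("wrist",r["point"],.146))
x=cv2.resize(b[140:320,100:300],(440,396),interpolation=cv2.INTER_CUBIC)
w=cv2.resize(a[140:384,150:360],(341,396))
cv2.imwrite("pics/l.png",np.hstack([x,w])[:,:,::-1])
E
```

```text
[ 0.52451006 -0.08762441  0.16482473] [-0.06954863 -0.12244243 -0.00984633] -0.0014153607770823597 0.0 [-0.0477408   0.08230961  0.01945065]
0.98 [0.4949, 0.5161] [ 0.52395228 -0.0875319   0.122     ] [ 0.52509281 -0.08090729  0.146     ]
```

View pics/l.png

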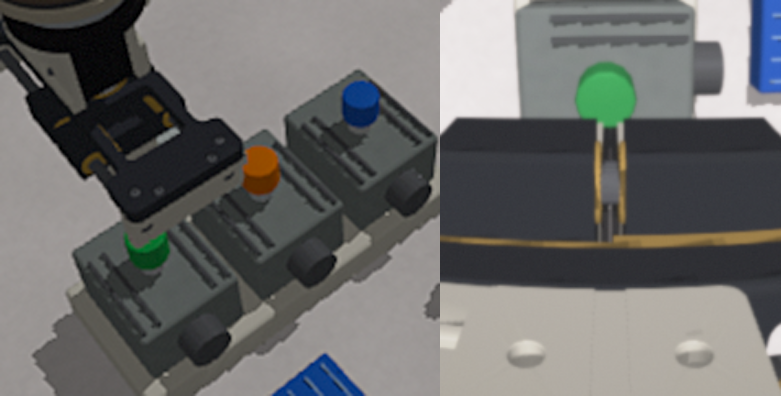

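The picture shows the shut fingertips at crop (610, 125), about 30 mm nearer the camera than the reported TCP. At TCP z 0.105 they closed over the top of the cap with an upward push. The tips really end about 30 mm short of the reported TCP, so I open and go lower, guarded by force.

Emit:
move_arm([
  {"tx":0,"ty":0,"tz":0,"twist":0},
  {"tx":0,"ty":0,"tz":0,"twist":0},
  {"tx":0,"ty":0,"tz":0,"twist":0},
  {"tx":0,"ty":0,"tz":0,"twist":0},
  {"tx":0,"ty":0,"tz":0,"twist":0},
  {"tx":0,"ty":0,"tz":0,"twist":0},
  {"tx":0,"ty":0,"tz":0,"twist":0},
  {"tx":0,"ty":0,"tz":0.02,"twist":0},
  {"tx":0,"ty":0,"tz":0.02,"twist":0},
  {"tx":0,"ty":0,"tz":0.015,"twist":0},
  {"tx":0,"ty":0,"tz":0.005,"twist":0},
  {"tx":0,"ty":0,"tz":0,"twist":0},
], gripper=-1)

```text
clock: 7.45
position: [0.524, -0.0878, 0.1045]
ee_rot: [-2.39, -2.038, 0.001]
force: [0.1, -0.1, 0.8]
width: 0.982
gripper_force: 0.0
```

Emit:
move_arm([
  {"tx":0,"ty":0,"tz":0.005,"twist":0},
  {"tx":0,"ty":0,"tz":0.004,"twist":0},
  {"tx":0,"ty":0,"tz":0,"twist":0},
])

```text
clock: 7.75
position: [0.5244, -0.0876, 0.0957]
ee_rot: [-2.39, -2.039, -0.0]
force: [0.3, 0.5, -0.2]
width: 1.002
gripper_force: 0.0
```

Emit:
move_arm([
  {"tx":0,"ty":0,"tz":0.003,"twist":0},
  {"tx":0,"ty":0,"tz":0.003,"twist":0},
  {"tx":0,"ty":0,"tz":0,"twist":0},
])

```text
clock: 8.05
position: [0.5242, -0.0877, 0.0895]
ee_rot: [-2.39, -2.038, 0.001]
force: [0.1, -0.5, 0.4]
width: 1.002
gripper_force: 0.0
```

No contact below the unit's top height, which confirms the offset. I go on to about 0.077.

Emit:
move_arm([
  {"tx":0,"ty":0,"tz":0.004,"twist":0},
  {"tx":0,"ty":0,"tz":0.004,"twist":0},
  {"tx":0,"ty":0,"tz":0.004,"twist":0},
  {"tx":0,"ty":0,"tz":0,"twist":0},
])

```text
clock: 8.45
position: [0.5239, -0.0877, 0.0772]
ee_rot: [-2.39, -2.038, 0.001]
force: [-0.1, 0.6, 0.2]
width: 1.002
gripper_force: 0.0
```

Emit:
move_arm([
  {"tx":0,"ty":0,"tz":0,"twist":0},
  {"tx":0,"ty":0,"tz":0,"twist":0},
  {"tx":0,"ty":0,"tz":0,"twist":0},
  {"tx":0,"ty":0,"tz":0,"twist":0},
  {"tx":0,"ty":0,"tz":0,"twist":0},
  {"tx":0,"ty":0,"tz":0,"twist":0},
  {"tx":0,"ty":0,"tz":0,"twist":0},
  {"tx":0,"ty":0,"tz":0,"twist":0},
], gripper=1, squeeze=40)

```text
clock: 9.25
position: [0.5244, -0.0878, 0.0779]
ee_rot: [2.39, 2.039, 0.0]
force: [-0.5, 0.3, 0.0]
width: 0.352
gripper_force: 0.0
```

Emit:
move_arm([
  {"tx":0,"ty":0,"tz":0,"twist":0},
  {"tx":0,"ty":0,"tz":0,"twist":0},
  {"tx":0,"ty":0,"tz":0,"twist":0},
])

```text
clock: 9.55
position: [0.5243, -0.0878, 0.0778]
ee_rot: [-2.39, -2.038, 0.0]
force: [-0.8, 0.3, 0.7]
width: 0.317
gripper_force: 40.0
```

The grip holds at about 29 mm opening with 40 N, which matches the 30 mm cap. Next I pull.

Emit:
move_arm([
  {"tx":0,"ty":0,"tz":-0.004,"twist":0},
  {"tx":0,"ty":0,"tz":-0.004,"twist":0},
  {"tx":0,"ty":0,"tz":-0.004,"twist":0},
  {"tx":0,"ty":0,"tz":-0.004,"twist":0},
  {"tx":0,"ty":0,"tz":-0.004,"twist":0},
  {"tx":0,"ty":0,"tz":-0.004,"twist":0},
  {"tx":0,"ty":0,"tz":-0.001,"twist":0},
  {"tx":0,"ty":0,"tz":0,"twist":0},
  {"tx":0,"ty":0,"tz":0,"twist":0},
])

```text
clock: 10.45
position: [0.5243, -0.0878, 0.1022]
ee_rot: [2.39, 2.039, -0.001]
force: [4.2, -1.5, -17.1]
width: 0.316
gripper_force: 40.0
```

```bash
python3 - <<'E'
from h import *
b=arm.get_image("scene");a=arm.get_image("wrist");s=arm.observe();print(s["clock"],s["position"],s["force"],s["width"],s["gripper_force"])
x=cv2.resize(b[140:320,100:300],(440,396),interpolation=cv2.INTER_CUBIC)
w=cv2.resize(a[140:384,150:360],(341,396))
cv2.imwrite("pics/up.png",np.hstack([x,w])[:,:,::-1])
E
```

```text
10.55 [ 0.52425386 -0.08773264  0.10219674] [  5.00459769  -0.56414985 -19.33315386] 0.32012735652290675 39.99621033668518
```

View pics/up.png

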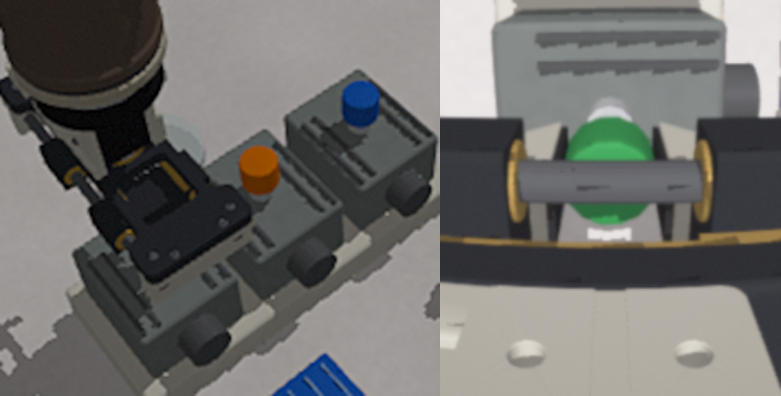

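The picture shows the cap at crop (610, 165) with the pale collar below it at (610, 105). The cap rose 24.4 mm against the end stop. I hold it out for 2.4 s, then push it home.

Emit:
move_arm([
  {"tx":0,"ty":0,"tz":0,"twist":0},
  {"tx":0,"ty":0,"tz":0,"twist":0},
  {"tx":0,"ty":0,"tz":0,"twist":0},
  {"tx":0,"ty":0,"tz":0,"twist":0},
  {"tx":0,"ty":0,"tz":0,"twist":0},
  {"tx":0,"ty":0,"tz":0,"twist":0},
  {"tx":0,"ty":0,"tz":0,"twist":0},
  {"tx":0,"ty":0,"tz":0,"twist":0},
  {"tx":0,"ty":0,"tz":0,"twist":0},
  {"tx":0,"ty":0,"tz":0,"twist":0},
  {"tx":0,"ty":0,"tz":0,"twist":0},
  {"tx":0,"ty":0,"tz":0,"twist":0},
])

```text
clock: 11.75
position: [0.5242, -0.0878, 0.1022]
ee_rot: [-2.39, -2.039, 0.001]
force: [5.6, -1.7, -19.0]
width: 0.317
gripper_force: 40.0
```

Emit:
move_arm([
  {"tx":0,"ty":0,"tz":0,"twist":0},
  {"tx":0,"ty":0,"tz":0,"twist":0},
  {"tx":0,"ty":0,"tz":0,"twist":0},
  {"tx":0,"ty":0,"tz":0,"twist":0},
  {"tx":0,"ty":0,"tz":0,"twist":0},
  {"tx":0,"ty":0,"tz":0,"twist":0},
  {"tx":0,"ty":0,"tz":0,"twist":0},
  {"tx":0,"ty":0,"tz":0,"twist":0},
  {"tx":0,"ty":0,"tz":0,"twist":0},
  {"tx":0,"ty":0,"tz":0,"twist":0},
  {"tx":0,"ty":0,"tz":0,"twist":0},
  {"tx":0,"ty":0,"tz":0,"twist":0},
])

```text
clock: 12.95
position: [0.5242, -0.0877, 0.1022]
ee_rot: [-2.39, -2.039, 0.001]
force: [4.3, -1.6, -18.6]
width: 0.317
gripper_force: 40.0
```

Emit:
move_arm([
  {"tx":0,"ty":0,"tz":0.004,"twist":0},
  {"tx":0,"ty":0,"tz":0.004,"twist":0},
  {"tx":0,"ty":0,"tz":0.004,"twist":0},
  {"tx":0,"ty":0,"tz":0.004,"twist":0},
  {"tx":0,"ty":0,"tz":0.004,"twist":0},
  {"tx":0,"ty":0,"tz":0.004,"twist":0},
  {"tx":0,"ty":0,"tz":0.002,"twist":0},
  {"tx":0,"ty":0,"tz":0,"twist":0},
  {"tx":0,"ty":0,"tz":0,"twist":0},
  {"tx":0,"ty":0,"tz":0,"twist":0},
])

```text
clock: 13.95
position: [0.5244, -0.0878, 0.0776]
ee_rot: [-2.39, -2.038, -0.001]
force: [-6.4, 1.8, 14.5]
width: 0.319
gripper_force: 40.0
```

Emit:
move_arm([
  {"tx":0,"ty":0,"tz":0,"twist":0},
  {"tx":0,"ty":0,"tz":0,"twist":0},
  {"tx":0,"ty":0,"tz":0,"twist":0},
  {"tx":0,"ty":0,"tz":0,"twist":0},
  {"tx":0,"ty":0,"tz":0,"twist":0},
  {"tx":0,"ty":0,"tz":0,"twist":0},
  {"tx":0,"ty":0,"tz":0,"twist":0},
  {"tx":0,"ty":0,"tz":0,"twist":0},
], gripper=-1)

```text
clock: 14.75
position: [0.5244, -0.0878, 0.0768]
ee_rot: [-2.39, -2.038, -0.0]
force: [0.7, 0.3, -0.1]
width: 0.961
gripper_force: 0.0
```

Emit:
move_arm([
  {"tx":0,"ty":0,"tz":-0.01,"twist":0},
  {"tx":0,"ty":0,"tz":-0.02,"twist":0},
  {"tx":0,"ty":0,"tz":-0.03,"twist":0},
  {"tx":0,"ty":0,"tz":-0.03,"twist":0},
  {"tx":0,"ty":0,"tz":-0.03,"twist":0},
  {"tx":0,"ty":0,"tz":-0.03,"twist":0},
  {"tx":0,"ty":0,"tz":-0.02,"twist":0},
  {"tx":-0.04,"ty":0,"tz":0,"twist":0},
  {"tx":-0.04,"ty":0,"tz":0,"twist":0},
  {"tx":-0.04,"ty":0,"tz":0,"twist":0},
  {"tx":0,"ty":0,"tz":0,"twist":0},
  {"tx":0,"ty":0,"tz":0,"twist":0},
])

```text
clock: 15.95
position: [0.5049, -0.2074, 0.2475]
ee_rot: [2.393, 2.035, 0.0]
force: [-0.2, -0.1, -0.4]
width: 0.998
gripper_force: 0.0
```

```bash
python3 - <<'E'
from h import *
b=arm.get_image("scene");p=arm.place_of("scene","green_cap");a=arm.get_image("wrist");s=arm.observe();print(s["clock"],s["position"],s["force"],s["width"])
for r in p: print(np.array(r["point"])*[512,384],r["conf"])
x=cv2.resize(b[140:320,100:300],(440,396),interpolation=cv2.INTER_CUBIC)
w=cv2.resize(a[0:244,150:360],(341,396))
cv2.imwrite("pics/end.png",np.hstack([x,w])[:,:,::-1])
E
```

```text
16.1 [ 0.50582777 -0.20491277  0.24690705] [-0.06065862 -0.507794   -0.16313895] 0.9972234761578651
[165.4784 252.5952] 0.78
```

View pics/end.png

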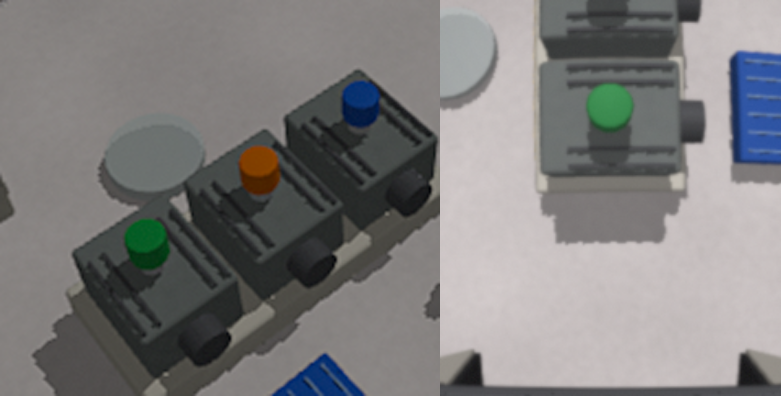

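The picture shows all three knobs in. The green cap is back at its starting pixel (165, 252), and the robot is clear of everything.

```bash
python3 -c "
from cell import arm
print(arm.sign_off())"
```

```text
the job is handed in; nothing more can be done
None
```

The exposure is done and handed in: the green knob was pulled to its out stop, held there over 2 s, pushed fully home and released at about 15 s, with the blue and orange knobs still in; a first grasp closed over the top of the green cap without moving the knob, because the fingertips end about 30 mm short of the reported TCP.

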